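Fetch the two seasonings from the back of the spice rack

ROBOT

A 6-joint arm with a two-finger parallel gripper is mounted at the origin on a cart in front of the work surface, level with it; the furniture and walls round the work are solid. World frame = base frame: x ahead of the robot, y to its left, z up, the work surface at z = 0. Lengths are in m, angles in rad, forces in N, time in s.
With the tool pointing down it reaches from about 0.35 to 0.775 m from the base axis. Payload 7.3 kg.
Tool frame: the origin (TCP) lies midway between the tips of the shut fingers; the grasp point (between the pads) lies 19 mm behind it (robot.tcp_to_grasp is the distance from the TCP to the grasp point, in m); z points along the fingers, y is the line along which they close (so a half turn about z gives the same grasp; the last joint's range is limited). The gripper opens to 92 mm and grips with 3 to 60 N. Pads are 19 mm wide; open, the fingers measure 130 mm over their backs; the gripper's body (75 mm by 190 mm) begins 47 mm behind the grasp point.
Start: joints at [-1.332, 0.342, 1.524, -0, 1.275, -0.146], TCP at [0.197, -0.487, 0.227] pointing down, gripper open.
Joint ranges: [-2.53, 2.53], [-0.77, 2.02], [0.04, 2.7], [-1, 4.14], [0.28, 2.66], [-3.11, 3.11]. Speed limits (rad/s): [2.57, 2.57, 3.14, 3.14, 3.14, 3.14].

INTERFACE

Orientations are given as [roll, pitch, yaw] about the fixed x, y, z axes, in that order (R = Rz(yaw) Ry(pitch) Rx(roll)).
In Python, from cell import readout, cams, ticket, robot gives the robot as it stands. The module is installed in compiled form; this text tells all that it offers.
- The arm moves only by the tool jog_arm, never from a script. Its argument "plan" is a list of rows, each a list of 5 numbers: the shift along the world's x, y, z each as a share of 0.08 m, from -1 to 1, then the turn about the world's z as a share of 90 degrees, from -1 to 1, then the opening, from -1 (shut) to 1 (fully open). A call has 1 to 12 rows; each row is the pose to reach, as a shift and turn from the pose commanded when the call began; what a row does not reach only later rows make up. A row lasts 1/10 s, in which the tool goes at most 50 mm and 8.59 degrees, less where a joint would pass 70% of its speed; a pose out of reach is approached as far as the arm can. A call with a number of a shift or a turn outside -1 to 1 is refused whole. A call with a gripper value outside its range is refused whole. The fingers move at their own pace and stop on an object; "squeeze" is the grip in N (left out, the last holds). Time passes only in rows, so rows that repeat a pose let the fingers close. It gives the time, the measured TCP pose, the force, the opening and the grip force at its end, in the units of the state.
- readout.observe(): the state, without advancing time (a new reading comes with each control period).
- cams.read_camera(name): name is "scene" or "top" or "wrist"; returns the picture (384x512x3 uint8, blue, green, red); there is no depth.
- cams.calibration(name): a dict with "K" (3x3 intrinsics, pixels), "world_from_camera" (4x4, takes a point from camera to world coordinates). Camera axes: x right, y down, z forward; pixel columns grow to the right and rows downward; lengths in m; the calibration is good to about 2 mm. A picture is of the moment at which its call begins: read the wrist's pose just before it. calibration takes no time and is no camera call; for the wrist camera it gives the pose at the moment of the call.
- ticket.hand_in(): hands the job in; it is judged then, once.
The state is a dict: "time": time; "qpos": joint angles; "qvel": joint speeds; "joint_efforts": joint torques, N m; "tool_pos": TCP position; "tool_rot": TCP orientation; "contact_force": force on the tool from outside, world axes, zero at the start; "torque": the same for the moment, N m; "opening": finger opening in m; "grip_force": force on a finger pad.
Only numpy, scipy, OpenCV 4.12 (cv2) and the standard library are available. Lean on these libraries where they do the work, as an engineer would, in place of code of your own. Each camera call takes 0.05 s, during which the arm holds its last target. There are 200 camera calls.

TASK

I need the salt shaker and the black-capped jar from the back of the spice rack: first lift the red-capped and the white-capped jar that stand in front of them out of the way, one onto each of the two square tiles (either way round), and only then stand the salt shaker in the middle of the grey dish and the black-capped jar in the middle of the cork trivet. When both are there, put the two front jars back in the rack, each exactly on the spot it came from; keep everything upright and never knock any of them over, and mind the hood, whose lip hangs 0.6 m above the range.

Things in the scene. Friction and masses are not known exactly. Their poses are not given: they have to be found in the camera images.
- spice_rack: Wooden rack, fixed, 150 x 240 mm (x to its back, y its width), origin central under it. Floor 8 mm. Two bays, y = +-60: front jar at x = -40, back jar at x = 15. Walls 6 mm thick, 29 mm either side of each back jar, x -10 to 40, tops at z 95: grip a back jar only along x, once the front jar (10 mm away) is gone; front jars along y. Low rims at back and sides, 26 mm at most.
- red_cap_jar: Spice jar with a red cap, round, 45 mm diameter, 106 mm high (glass body 42 mm, cap above 85 mm). Stands at the start on one of the two front places of the rack, which one varies. Loose; origin at the centre of its underside, z up.
- white_cap_jar: Spice jar with a white cap, round, 47 mm diameter, 98 mm high. Stands at the start on the other front place. Loose; origin at the centre of its underside, z up.
- black_cap_jar: Spice jar with a black cap and a green label, round, 40 mm diameter, 105 mm high. Stands at the start on one of the two back places, which one varies. Loose; origin at the centre of its underside, z up.
- salt_shaker: Salt shaker of clear glass with a grey domed top, round, 44 mm at its widest, 34 mm wide over its top (above 66 mm), 90 mm high. Stands at the start on the other back place. Loose; origin at the centre of its underside, z up.
- grey_dish: Shallow round light grey dish, fixed, 107 mm diameter, rim 17 mm high; place of the salt shaker. Origin at the centre of its underside; its flat inner floor is 4 mm higher.
- cork_trivet: Round cork trivet, fixed, 100 mm diameter, 10 mm thick; place of the black-capped jar. Origin at the centre of its underside.
- white_tile: White square tile, fixed, 92 x 92 x 10 mm, to park one front jar. Origin at the centre of its underside.
- blue_tile: Blue square tile, fixed, 92 x 92 x 10 mm, to park the other front jar. Origin at the centre of its underside.

How it is judged:
By the outcome, as a careful person would: the job done as asked, in the order asked, and still so for the second after the job is handed in, with the robot touching nothing.
It also fails if it takes over 128 s, if anything falls off the work surface, if the arm or the gripper's body presses on something with over 40 N, if the wrist force passes 120 N, or if a joint passes its speed limit or range.

## Working session

There is one attempt and no reset: what is moved stays moved. The work goes in short steps, Python scripts to look and compute and a tool call to move; the robot and the scene stay as the last step left them, time stands still between calls to the robot, and variables do not carry over. Pictures are saved under pics/ and viewed, at most 14 in all, crops included, and the job is handed in when it is done.

Besides the shell and the picture viewer there is one more tool, called after "Request:" as name([rows], argument=value, ...), one row to a line, values as JSON. jog_arm: Moves the arm, as the interface text tells. Shift numbers are shares of 0.08 m and turn numbers shares of 90 degrees, none past 1 either way. Its arguments: {"type":"object","properties":{"plan":{"type":"array"},"squeeze":{"type":"number"}},"required":["plan"]}

```bash
mkdir -p pics
python3 - <<'E'
from cell import readout, cams, robot
import cv2,numpy as np
s=readout.observe();print({k:np.round(v,3).tolist() for k,v in s.items()})
for n in("scene","top"):
    cv2.imwrite(f"pics/{n}0.png",cv2.resize(cams.read_camera(n),None,fx=1.5,fy=1.5,interpolation=cv2.INTER_CUBIC));c=cams.calibration(n);print(n,np.round(c["K"],1).tolist(),np.round(c["world_from_camera"],3).tolist())
E
```

```text
{'time': 0.0, 'qpos': [-1.332, 0.343, 1.525, 0.0, 1.275, -0.146], 'qvel': [0.001, 0.001, 0.001, 0.001, 0.001, 0.0], 'joint_efforts': [-0.0, -43.125, -24.421, 0.072, 0.056, -0.0], 'tool_pos': [0.197, -0.486, 0.226], 'tool_rot': [-3.14, -0.0, 0.385], 'contact_force': [-0.477, 0.741, -0.141], 'torque': [-0.009, -0.009, -0.018], 'grip_force': 0.0, 'opening': 0.092}
scene [[491.4, 0.0, 251.4], [0.0, 491.4, 186.6], [0.0, 0.0, 1.0]] [[-0.851, -0.372, 0.371, 0.083], [-0.526, 0.609, -0.594, 0.703], [-0.005, -0.701, -0.713, 0.967], [0.0, 0.0, 0.0, 1.0]]
top [[446.2, 0.0, 261.3], [0.0, 446.2, 196.1], [0.0, 0.0, 1.0]] [[0.013, -0.998, 0.059, 0.456], [-1.0, -0.013, -0.0, -0.058], [0.001, -0.059, -0.998, 1.176], [0.0, 0.0, 0.0, 1.0]]
```

View pics/top0.png

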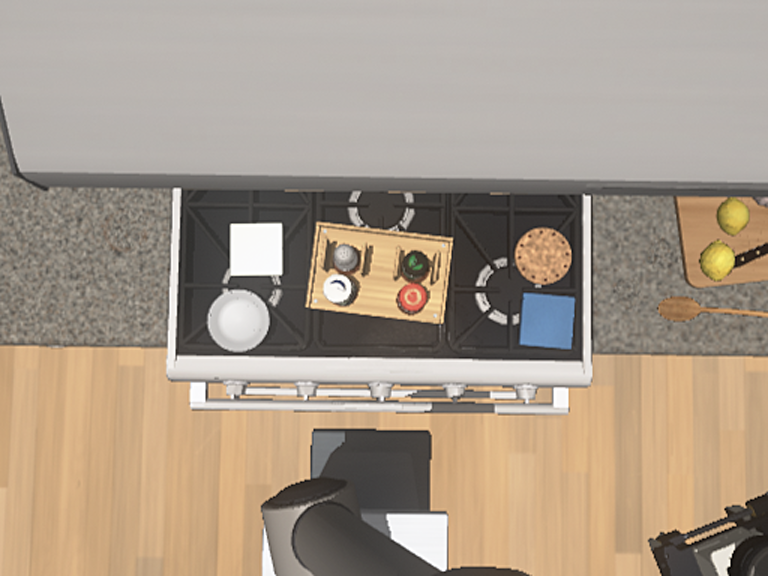

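View pics/scene0.png

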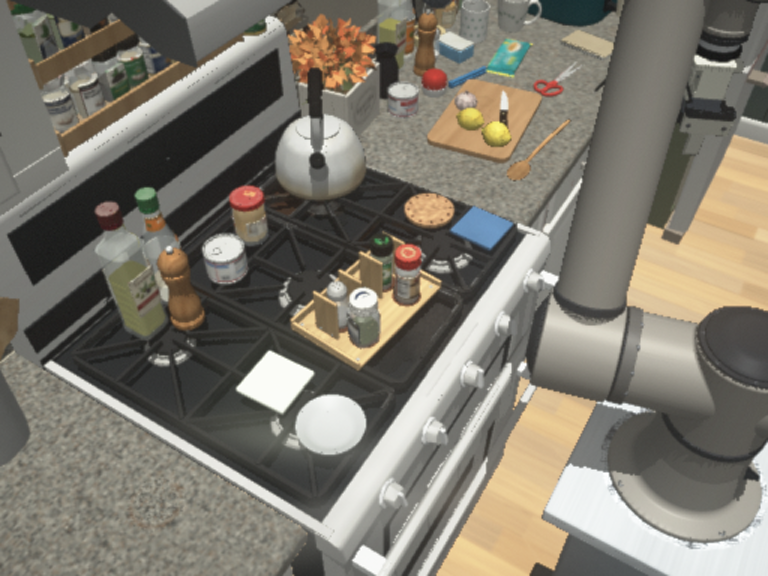

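The top view shows, at 1.5x scale: white tile (256,249), dish (238,320), trivet (543,256), blue tile (547,321). The rack centre is near (380,273), with white jar front-left, salt back-left, red front-right and black back-right. I'll enlarge it to get precise positions.

Run:
```python
from cell import cams
import cv2
a=cams.read_camera("top")
cv2.imwrite("pics/top1.png",cv2.resize(a[135:245,195:310],None,fx=5,fy=5,interpolation=cv2.INTER_CUBIC))
cv2.imwrite("pics/top2.png",cv2.resize(a[140:245,130:390],None,fx=3,fy=3,interpolation=cv2.INTER_CUBIC))
b=cams.read_camera("scene")
cv2.imwrite("pics/sc1.png",cv2.resize(b[150:250,185:305],None,fx=6,fy=6,interpolation=cv2.INTER_CUBIC))
```

```text
(no output)
```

View pics/top1.png

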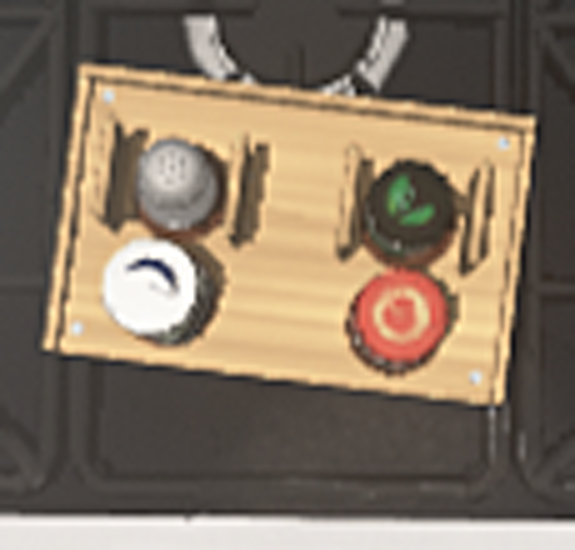

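View pics/top2.png

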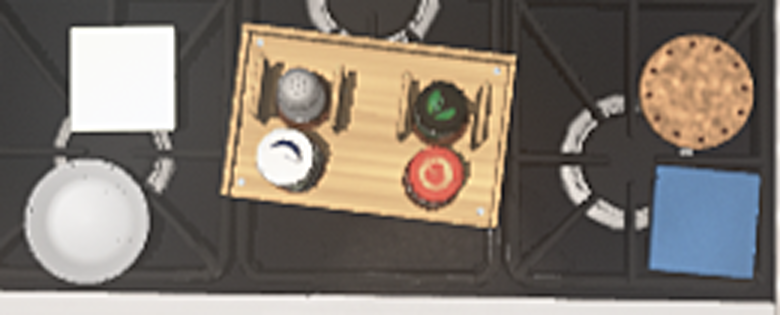

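View pics/sc1.png

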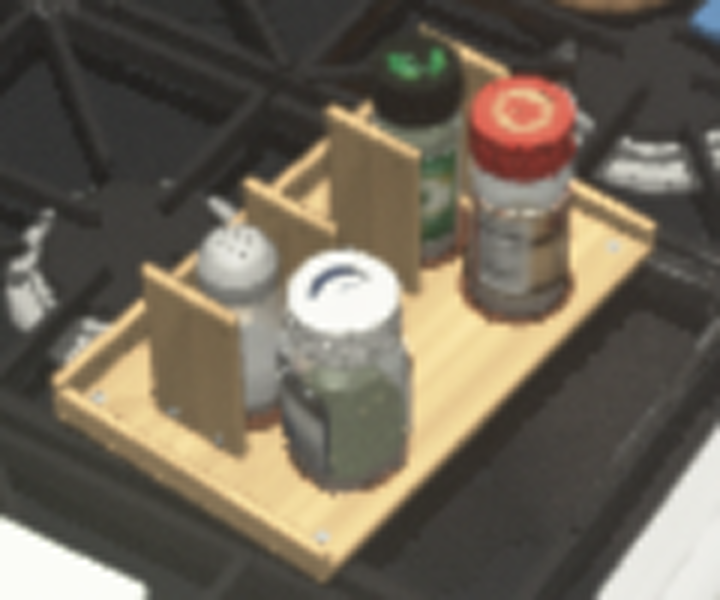

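The crop top1 shows the cap centres: white (149,289), red (404,314), salt (180,182) and black (410,209). The rack screws are at (109,97), (504,144), (476,378) and (77,328). In top2: white tile (123,79), dish (88,222), trivet (697,92), blue tile (705,222). In sc1: white (343,292), red (523,107), salt (238,250), black (420,68). Next I'll convert these to positions and fit the rack.

```bash
cat > h.py <<'E'
from cell import cams, readout
import numpy as np
def P(n,uv,z,C=None):
    c=C or cams.calibration(n);T=np.array(c["world_from_camera"]);d=T[:3,:3]@np.linalg.solve(c["K"],[*uv,1]);return T[:3,3]+d*(z-T[2,3])/d[2]
E
python3 - <<'E'
from h import *
t1=lambda u,v:(195+(u+.5)/5-.5,135+(v+.5)/5-.5)
t2=lambda u,v:(130+(u+.5)/3-.5,140+(v+.5)/3-.5)
s1=lambda u,v:(185+(u+.5)/6-.5,150+(v+.5)/6-.5)
s0=lambda u,v:((u+.5)/1.5-.5,(v+.5)/1.5-.5)
J={}
for n,uv,z,sv in[("white",(149,289),.106,(343,292)),("red",(404,314),.114,(523,107)),("salt",(180,182),.09,(238,252)),("black",(410,209),.113,(420,68))]:
    a=P("top",t1(*uv),z);J[n]=a[:2];print(n,a.round(4),P("scene",s1(*sv),z).round(4))
for n,uv,z,sv in[("wtile",(123,79),.01,(276,382)),("dish",(88,222),.015,(331,424)),("trivet",(697,92),.01,(429,210)),("btile",(705,222),.01,(482,228))]:
    print(n,P("top",t2(*uv),z).round(4),P("scene",s0(*sv),z).round(4))
sc=np.array([P("top",t1(*u),.008)[:2] for u in[(109,97),(504,144),(476,378),(77,328)]])
print(sc.round(4),sc.mean(0))
co=np.array([P("top",t1(*u),z)[:2] for u,z in[((80,66),.026),((536,118),.026),((500,405),.01),((44,350),.01)]]);print(co.round(4),co.mean(0))
print(np.linalg.norm(co-np.roll(co,-1,0),axis=1))
# fit rack from corners + jars
L=np.array([[75,120],[75,-120],[-75,-120],[-75,120],[-40,60],[-40,-60],[15,60],[15,-60]])/1e3
W=np.vstack([co,J["white"],J["red"],J["salt"],J["black"]])
lc,wc=L.mean(0),W.mean(0);U,S,V=np.linalg.svd((L-lc).T@(W-wc));R=V.T@U.T
o=wc-R@lc;print("rack",o,np.degrees(np.arctan2(R[1,0],R[0,0])));print(((L@R.T+o)).round(4),((L@R.T+o-W)*1e3).round(1))
E
```

```text
white [0.5272 0.0302 0.106 ] [0.53   0.0316 0.106 ]
red [ 0.5164 -0.0922  0.114 ] [ 0.5186 -0.0919  0.114 ]
salt [0.5809 0.0174 0.09  ] [0.5875 0.0227 0.09  ]
black [ 0.5668 -0.0945  0.113 ] [ 0.5689 -0.0909  0.113 ]
wtile [0.6012 0.1806 0.01  ] [0.5991 0.1858 0.01  ]
dish [0.4756 0.2067 0.015 ] [0.4772 0.2078 0.015 ]
trivet [ 0.5965 -0.3222  0.01  ] [ 0.5962 -0.3157  0.01  ]
btile [ 0.4828 -0.3291  0.01  ] [ 0.4815 -0.322   0.01  ]
[[ 0.6349  0.0613]
 [ 0.6127 -0.1472]
 [ 0.4893 -0.1336]
 [ 0.5127  0.0757]] [ 0.56241722 -0.03597518]
[[ 0.6481  0.0748]
 [ 0.6241 -0.1623]
 [ 0.4753 -0.1462]
 [ 0.5009  0.0925]] [ 0.56212389 -0.03530688]
[0.23833621 0.14966309 0.24000936 0.14830351]
rack [ 0.56118766 -0.03570944] -6.157817264543071
[[ 0.6486  0.0756]
 [ 0.6229 -0.1631]
 [ 0.4737 -0.147 ]
 [ 0.4995  0.0916]
 [ 0.5279  0.0282]
 [ 0.515  -0.0911]
 [ 0.5825  0.0223]
 [ 0.5697 -0.097 ]] [[ 0.5  0.8]
 [-1.2 -0.7]
 [-1.6 -0.8]
 [-1.4 -0.8]
 [ 0.6 -2. ]
 [-1.4  1.1]
 [ 1.6  5. ]
 [ 2.9 -2.5]]
```

The cap positions from both cameras agree, and the rack fits at (0.562,-0.0355) with yaw -6.16°. Now I'll approach it.

Request:
jog_arm([
  [0.2,0.25,0,-0.02,1],
  [0.4,0.5,0,-0.04,1],
  [0.6,0.75,0,-0.06,1],
  [0.8,1,0,-0.08,1],
])

```text
time: 0.6
tool_pos: [0.2615, -0.4057, 0.2266]
tool_rot: [-3.141, 0.0, 0.258]
contact_force: [0.3, 0.0, 0.1]
opening: 0.092
grip_force: 0.0
```

Request:
jog_arm([
  [0.2,0.25,0,-0.02,1],
  [0.4,0.5,0,-0.04,1],
  [0.6,0.75,0,-0.06,1],
  [0.8,1,0,-0.08,1],
])

```text
time: 1.0
tool_pos: [0.3256, -0.3257, 0.2266]
tool_rot: [-3.141, 0.0, 0.132]
contact_force: [-0.2, -0.2, -0.1]
opening: 0.0919
grip_force: 0.0
```

Request:
jog_arm([
  [0.2,0.25,0.2,-0.02,1],
  [0.4,0.5,0.4,-0.04,1],
  [0.6,0.75,0.6,-0.06,1],
  [0.8,1,0.8,-0.08,1],
])

```text
time: 1.4
tool_pos: [0.3896, -0.2456, 0.2913]
tool_rot: [-3.141, 0.0, 0.007]
contact_force: [0.6, -1.0, -0.3]
opening: 0.0922
grip_force: 0.0
```

Request:
jog_arm([
  [0.2,0.25,0,-0.02,1],
  [0.4,0.5,0,-0.04,1],
  [0.6,0.75,0,-0.06,1],
  [0.7,1,0,-0.073,1],
  [0.7,1,0,-0.073,1],
  [0.7,1,0,-0.073,1],
])

```text
time: 2.0
tool_pos: [0.445, -0.1666, 0.2906]
tool_rot: [3.141, 0.0, -0.105]
contact_force: [0.1, -1.0, 0.4]
opening: 0.0915
grip_force: 0.0
```

Run:
```python
from h import *
import cv2
s=readout.observe();print(s["tool_pos"],s["tool_rot"],s["qpos"])
c=cams.calibration("wrist");print(np.round(c["K"],1).tolist(),np.round(c["world_from_camera"],4).tolist())
np.save("w1.npy",c["world_from_camera"]);a=cams.read_camera("wrist")
cv2.imwrite("pics/w1.png",cv2.resize(a,None,fx=1.5,fy=1.5,interpolation=cv2.INTER_CUBIC))
```

```text
[ 0.44496089 -0.16663629  0.29063223] [ 3.14117794e+00  4.41689604e-04 -1.05205595e-01] [-5.19446937e-01  2.04384107e-01  1.53586501e+00 -5.65496158e-04
  1.40158097e+00  1.15665019e+00]
[[305.9, 0.0, 259.0], [0.0, 305.9, 189.7], [0.0, 0.0, 1.0]] [[-0.1051, -0.9561, -0.2735, 0.5188], [-0.9945, 0.1012, 0.0285, -0.1737], [0.0004, 0.2749, -0.9615, 0.4484], [0.0, 0.0, 0.0, 1.0]]
```

View pics/w1.png

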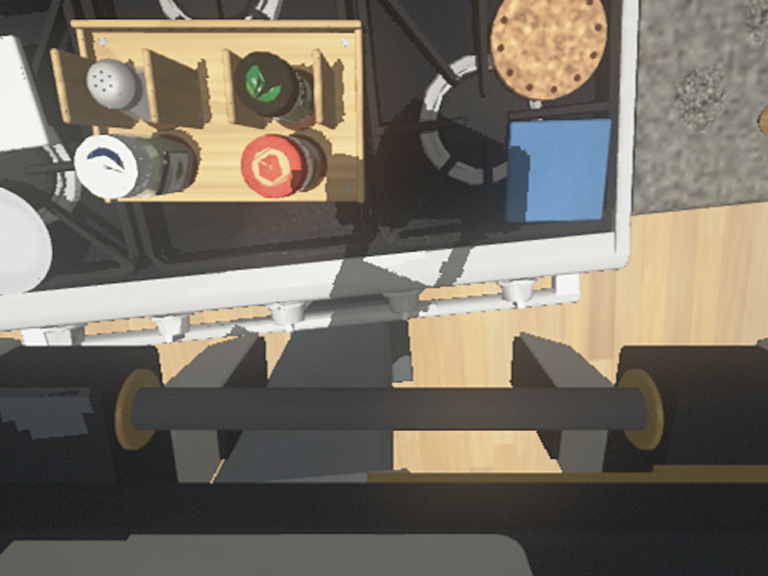

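The wrist view shows red (271,166), white (106,166), black (267,82), salt (112,83), blue tile (557,170) and trivet (549,43). The rack is visible in full, with its front-right corner at (363,200).

Run:
```python
from h import *
C={"K":cams.calibration("wrist")["K"],"world_from_camera":np.load("w1.npy")}
w=lambda u,v:((u+.5)/1.5-.5,(v+.5)/1.5-.5)
for n,uv,z in[("red",(271,166),.114),("white",(106,166),.106),("black",(267,82),.113),("salt",(112,83),.09),("btile",(557,170),.01),("trivet",(549,43),.01),("FR",(363,200),.01),("BR",(360,21),.026),("BL",(70,21),.026),("screwBR",(345,41),.008),("screwFR",(347,187),.008)]:
    print(n,P("",w(*uv),z,C).round(4))
```

```text
red [ 0.5192 -0.0903  0.114 ]
white [0.5318 0.0302 0.106 ]
black [ 0.5737 -0.097   0.113 ]
salt [0.5885 0.0195 0.09  ]
btile [ 0.4879 -0.3275  0.01  ]
trivet [ 0.5956 -0.3212  0.01  ]
FR [ 0.4796 -0.1453  0.01  ]
BR [ 0.6256 -0.1614  0.026 ]
BL [0.6506 0.0756 0.026 ]
screwBR [ 0.6161 -0.1461  0.008 ]
screwFR [ 0.493  -0.1317  0.008 ]
```

Request:
jog_arm([
  [0.25,0.25,-0.25,0,1],
  [0.5,0.5,-0.5,0,1],
  [0.75,0.75,-0.75,0,1],
  [0.91,0.945,-1,0,1],
  [0.91,0.945,-1,0,1],
], squeeze=20)

```text
time: 2.55
tool_pos: [0.5172, -0.0902, 0.2079]
tool_rot: [-3.14, 0.005, -0.106]
contact_force: [-0.5, -0.1, 0.5]
opening: 0.0918
grip_force: 0.0
```

Request:
jog_arm([
  [0,0,-0.25,0,1],
  [0,0,-0.5,0,1],
  [0,0,-0.75,0,1],
  [0,0,-1,0,1],
  [0,0,-1,0,1],
  [0,0,-1,0,1],
])

```text
time: 3.15
tool_pos: [0.5179, -0.0922, 0.1317]
tool_rot: [3.141, -0.001, -0.108]
contact_force: [0.2, -0.1, -0.9]
opening: 0.0918
grip_force: 0.0
```

Run:
```python
from h import *
import cv2
np.save("w2.npy",cams.calibration("wrist")["world_from_camera"])
cv2.imwrite("pics/w2.png",cams.read_camera("wrist"))
```

```text
(no output)
```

View pics/w2.png

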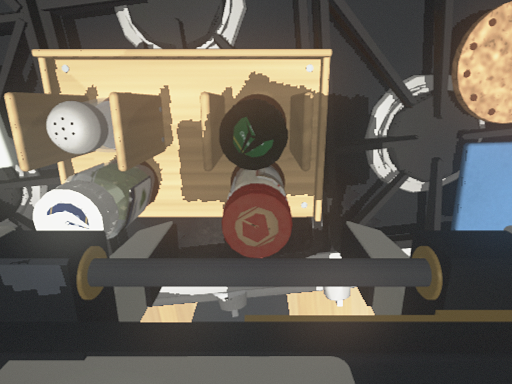

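The red cap at (257,221) is centred between the fingers. I'll descend and grip.

Request:
jog_arm([
  [0.01,0.01,-0.2,0,1],
  [0.01,0.01,-0.4,0,1],
  [0.01,0.01,-0.6,0,1],
  [0.01,0.01,-0.8,0,1],
  [0.01,0.01,-0.96,0,1],
  [0.01,0.01,-0.96,0,1],
  [0.01,0.01,-0.96,0,1],
])

```text
time: 3.9
tool_pos: [0.5192, -0.0905, 0.0547]
tool_rot: [3.141, -0.001, -0.107]
contact_force: [-0.8, -0.3, 0.7]
opening: 0.0918
grip_force: 0.0
```

Request:
jog_arm([
  [0,0,0,0,0.2],
  [0,0,0,0,0.05],
  [0,0,0,0,0],
  [0,0,0,0,-0.1],
  [0,0,0,0,-0.2],
  [0,0,0,0,-0.3],
  [0,0,0,0,-0.3],
  [0,0,0,0,-0.3],
])

```text
time: 4.7
tool_pos: [0.5187, -0.0902, 0.0539]
tool_rot: [3.142, 0.0, -0.107]
contact_force: [0.9, 0.1, 0.1]
opening: 0.0436
grip_force: 20.0
```

Request:
jog_arm([
  [0,0,0.08,0,-0.3],
  [0,0,0.25,0,-0.3],
  [0,0,0.45,0,-0.3],
  [0,0,0.65,0,-0.3],
  [0,0,0.85,0,-0.3],
  [0,0,1,0,-0.3],
])

```text
time: 5.3
tool_pos: [0.5189, -0.0903, 0.1353]
tool_rot: [3.141, -0.001, -0.107]
contact_force: [0.4, 0.4, -0.6]
opening: 0.0437
grip_force: 20.0
```

Request:
jog_arm([
  [0,-0.05,0.15,0,-0.3],
  [0,-0.15,0.3,0,-0.3],
  [0,-0.3,0.4,0,-0.3],
  [0,-0.5,0.4,0,-0.3],
  [0,-0.75,0.4,0,-0.3],
  [0,-0.97,0.4,0,-0.3],
])

```text
time: 5.9
tool_pos: [0.5183, -0.1696, 0.1654]
tool_rot: [3.142, 0.001, -0.107]
contact_force: [-0.2, 0.3, -0.4]
opening: 0.0437
grip_force: 20.0
```

Request:
jog_arm([
  [-0.05,-0.25,0,0,-0.3],
  [-0.1,-0.5,0,0,-0.3],
  [-0.15,-0.75,0,0,-0.3],
  [-0.2,-1,0,0,-0.3],
])

```text
time: 6.3
tool_pos: [0.502, -0.2496, 0.1652]
tool_rot: [-3.141, 0.001, -0.108]
contact_force: [0.7, -0.1, -1.3]
opening: 0.0438
grip_force: 20.0
```

Request:
jog_arm([
  [-0.05,-0.25,0,0,-0.3],
  [-0.1,-0.5,0,0,-0.3],
  [-0.17,-0.75,0,0,-0.3],
  [-0.22,-0.9,0,0,-0.3],
  [-0.225,-1,0,0,-0.3],
  [-0.225,-1,0,0,-0.3],
  [-0.225,-1,0,0,-0.3],
])

```text
time: 7.0
tool_pos: [0.4847, -0.3274, 0.1657]
tool_rot: [-3.141, 0.0, -0.107]
contact_force: [0.5, 0.6, -1.7]
opening: 0.044
grip_force: 20.0
```

Request:
jog_arm([
  [0,0,-0.1,0,-0.3],
  [0,0,-0.3,0,-0.3],
  [0,0,-0.5,0,-0.3],
  [0,0,-0.7,0,-0.3],
  [0,0,-0.9,0,-0.3],
  [0,0,-1,0,-0.3],
  [0,0,-1,0,-0.3],
])

```text
time: 7.7
tool_pos: [0.4842, -0.3267, 0.0846]
tool_rot: [-3.14, 0.002, -0.106]
contact_force: [0.5, -0.0, -0.5]
opening: 0.0437
grip_force: 20.0
```

Request:
jog_arm([
  [0,0,-0.1,0,-0.3],
  [0,0,-0.2,0,-0.3],
  [0,0,-0.28,0,-0.3],
  [0,0,-0.33,0,-0.3],
  [0,0,-0.36,0,-0.3],
  [0,0,-0.36,0,-0.3],
  [0,0,-0.36,0,-0.3],
])

```text
time: 8.4
tool_pos: [0.4848, -0.328, 0.0573]
tool_rot: [3.141, -0.0, -0.107]
contact_force: [-0.7, -0.2, -0.2]
opening: 0.0438
grip_force: 20.0
```

Next I'll lower a touch further to contact, then release and retreat.

Request:
jog_arm([
  [0,0,-0.01,0,-0.3],
  [0,0,-0.015,0,-0.3],
  [0,0,-0.015,0,-0.3],
  [0,0,-0.015,0,0.05],
  [0,0,-0.015,0,0.2],
  [0,0,-0.015,0,0.5],
  [0,0,-0.015,0,1],
  [0,0,-0.015,0,1],
  [0,0,-0.015,0,1],
])

```text
time: 9.3
tool_pos: [0.4847, -0.3278, 0.0559]
tool_rot: [3.142, 0.0, -0.107]
contact_force: [-0.5, -0.3, -0.4]
opening: 0.0826
grip_force: 0.0
```

Request:
jog_arm([
  [0,0,0.2,0,1],
  [0,0,0.4,0,1],
  [0,0,0.6,0,1],
  [0,0,0.8,0,1],
  [0,0,1,0,1],
  [0,0,1,0,1],
])

```text
time: 9.9
tool_pos: [0.4857, -0.3287, 0.1382]
tool_rot: [3.139, -0.004, -0.107]
contact_force: [0.1, 0.6, 0.0]
opening: 0.0917
grip_force: 0.0
```

Run:
```python
from h import *
import cv2
a=cams.read_camera("scene");b=cams.read_camera("wrist")
cv2.imwrite("pics/m1.png",np.vstack([a[80:290],b])[:590])
```

```text
(no output)
```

View pics/m1.png

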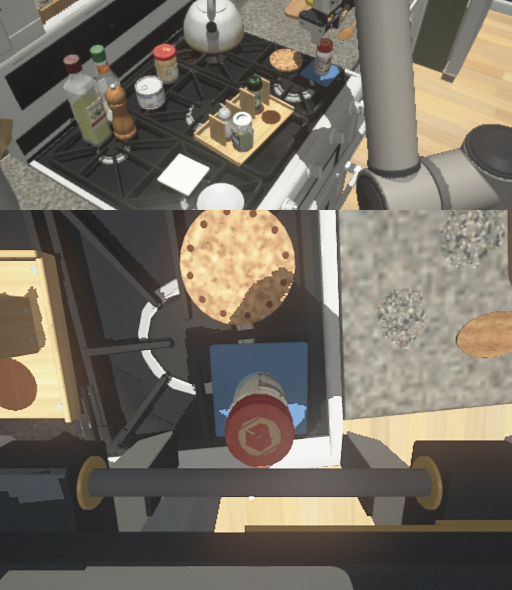

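Red stands upright on the blue tile, and its cap is at wrist (262,435 in the stack). Now for the white jar.

Request:
jog_arm([
  [0.02,0,0.3,0,1],
  [0.04,0.2,0.5,0,1],
  [0.06,0.45,0.6,0,1],
  [0.08,0.7,0.6,0,1],
  [0.1,0.9,0.6,0,1],
])

```text
time: 10.5
tool_pos: [0.4925, -0.2531, 0.1838]
tool_rot: [-3.141, 0.001, -0.106]
contact_force: [-0.7, 0.2, -0.8]
opening: 0.0914
grip_force: 0.0
```

Request:
jog_arm([
  [0.03,0.3,0,0,1],
  [0.06,0.6,0,0,1],
  [0.1,0.9,0,0,1],
])

```text
time: 10.8
tool_pos: [0.5002, -0.1814, 0.1834]
tool_rot: [-3.141, 0.001, -0.106]
contact_force: [-0.1, 0.7, -0.0]
opening: 0.0917
grip_force: 0.0
```

Request:
jog_arm([
  [0.03,0.3,0,0,1],
  [0.06,0.6,0,0,1],
  [0.1,0.9,0,0,1],
])

```text
time: 11.1
tool_pos: [0.508, -0.1094, 0.1834]
tool_rot: [-3.141, 0.001, -0.106]
contact_force: [-0.2, -0.2, -0.3]
opening: 0.0913
grip_force: 0.0
```

Request:
jog_arm([
  [0.03,0.3,0,0,1],
  [0.06,0.6,0,0,1],
  [0.1,0.9,0,0,1],
])

```text
time: 11.4
tool_pos: [0.5158, -0.0375, 0.1834]
tool_rot: [-3.141, 0.001, -0.106]
contact_force: [0.1, 0.6, 0.1]
opening: 0.0915
grip_force: 0.0
```

Request:
jog_arm([
  [0.05,0.3,0,0,1],
  [0.1,0.6,0,0,1],
  [0.16,0.87,-0.1,0,1],
  [0.16,0.87,-0.35,0,1],
  [0.16,0.87,-0.6,0,1],
  [0.16,0.87,-0.6,0,1],
  [0.16,0.87,-0.6,0,1],
])

```text
time: 12.1
tool_pos: [0.5289, 0.0305, 0.1359]
tool_rot: [3.142, 0.001, -0.106]
contact_force: [0.1, 1.0, -0.2]
opening: 0.0917
grip_force: 0.0
```

Run:
```python
from h import *
import cv2
s=readout.observe();print(s["tool_pos"],s["tool_rot"])
c=cams.calibration("wrist");np.save("w3.npy",c["world_from_camera"])
cv2.imwrite("pics/w3.png",cams.read_camera("wrist"))
```

```text
[0.528949   0.03047975 0.13591116] [ 3.14153255e+00  1.13186487e-03 -1.06231887e-01]
```

View pics/w3.png

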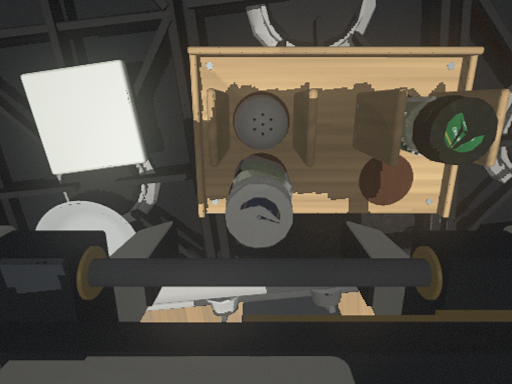

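White cap is centred at (259,213), the salt dome at (262,121), the red jar's print at (386,180), and the white tile at about (86,118).

Run:
```python
from h import *
C={"K":cams.calibration("wrist")["K"],"world_from_camera":np.load("w3.npy")}
for n,uv,z in[("white",(259,213),.106),("salt",(262,121),.09),("print",(386,180),.008),("black",(456,129),.113),("scBL",(210,66),.008),("scBR",(451,66),.008),("scFR",(429,202),.008)]+[("wt",u,.01) for u in [(22,75),(122,60),(145,160),(57,176)]]:
    print(n,P("",uv,z,C).round(4))
```

```text
white [0.5338 0.0306 0.106 ]
salt [0.5909 0.0226 0.09  ]
print [ 0.5182 -0.0906  0.008 ]
black [ 0.5758 -0.089   0.113 ]
scBL [0.6374 0.0625 0.008 ]
scBR [ 0.6152 -0.1461  0.008 ]
scFR [ 0.4913 -0.1328  0.008 ]
wt [0.6473 0.2261 0.01  ]
wt [0.65   0.1367 0.01  ]
wt [0.5623 0.1352 0.01  ]
wt [0.556  0.2217 0.01  ]
```

Request:
jog_arm([
  [0.03,0,-0.2,0,1],
  [0.03,0,-0.4,0,1],
  [0.03,0,-0.6,0,1],
  [0.03,0,-0.8,0,1],
  [0.03,0,-1,0,1],
  [0.03,0,-1,0,1],
  [0.03,0,-1,0,1],
])

```text
time: 12.85
tool_pos: [0.5325, 0.0297, 0.0569]
tool_rot: [3.142, -0.001, -0.107]
contact_force: [-0.6, -0.0, 0.3]
opening: 0.0916
grip_force: 0.0
```

Request:
jog_arm([
  [0,0,0,0,0.2],
  [0,0,0,0,0.08],
  [0,0,0,0,0.02],
  [0,0,0,0,-0.1],
  [0,0,0,0,-0.2],
  [0,0,0,0,-0.3],
  [0,0,0,0,-0.3],
  [0,0,0,0,-0.3],
])

```text
time: 13.65
tool_pos: [0.5319, 0.0298, 0.056]
tool_rot: [3.142, -0.0, -0.107]
contact_force: [-0.6, 1.7, 0.5]
opening: 0.0496
grip_force: 20.0
```

Request:
jog_arm([
  [0,0,0.08,0,-0.3],
  [0,0,0.25,0,-0.3],
  [0,0,0.45,0,-0.3],
  [0,0,0.65,0,-0.3],
  [0,0,0.85,0,-0.3],
  [0,0,1,0,-0.3],
])

```text
time: 14.25
tool_pos: [0.532, 0.0297, 0.1371]
tool_rot: [3.141, -0.001, -0.107]
contact_force: [-0.1, 0.3, -1.8]
opening: 0.0494
grip_force: 20.0
```

Request:
jog_arm([
  [0,0.05,0.15,0,-0.3],
  [0,0.15,0.3,0,-0.3],
  [0,0.3,0.4,0,-0.3],
  [0,0.5,0.4,0,-0.3],
  [0,0.7,0.4,0,-0.3],
  [0,0.9,0.4,0,-0.3],
])

```text
time: 14.85
tool_pos: [0.5316, 0.1034, 0.168]
tool_rot: [-3.142, 0.0, -0.106]
contact_force: [0.2, -0.9, -1.5]
opening: 0.0491
grip_force: 20.0
```

Request:
jog_arm([
  [0.1,0.2,0,0,-0.3],
  [0.3,0.45,0,0,-0.3],
  [0.5,0.7,0,0,-0.3],
  [0.7,0.9,0,0,-0.3],
  [0.85,0.98,0,0,-0.3],
  [0.9,0.98,0,0,-0.3],
  [0.9,0.98,0,0,-0.3],
])

```text
time: 15.55
tool_pos: [0.6037, 0.1806, 0.1674]
tool_rot: [3.141, 0.001, -0.106]
contact_force: [0.3, 0.5, -2.1]
opening: 0.0495
grip_force: 20.0
```

Request:
jog_arm([
  [0,0,-0.1,0,-0.3],
  [0,0,-0.3,0,-0.3],
  [0,0,-0.5,0,-0.3],
  [0,0,-0.7,0,-0.3],
  [0,0,-0.9,0,-0.3],
  [0,0,-1,0,-0.3],
  [0,0,-1,0,-0.3],
])

```text
time: 16.25
tool_pos: [0.6027, 0.1797, 0.0866]
tool_rot: [3.141, 0.003, -0.107]
contact_force: [-0.4, -0.6, -0.6]
opening: 0.0498
grip_force: 20.0
```

Request:
jog_arm([
  [0,0,-0.1,0,-0.3],
  [0,0,-0.2,0,-0.3],
  [0,0,-0.28,0,-0.3],
  [0,0,-0.33,0,-0.3],
  [0,0,-0.36,0,-0.3],
  [0,0,-0.36,0,-0.3],
  [0,0,-0.36,0,-0.3],
])

```text
time: 16.95
tool_pos: [0.6041, 0.1802, 0.0594]
tool_rot: [-3.142, -0.0, -0.107]
contact_force: [0.7, 0.1, -1.5]
opening: 0.0498
grip_force: 20.0
```

Request:
jog_arm([
  [0,0,-0.01,0,-0.3],
  [0,0,-0.015,0,-0.3],
  [0,0,-0.015,0,-0.3],
  [0,0,-0.015,0,0.1],
  [0,0,-0.015,0,0.2],
  [0,0,-0.015,0,0.5],
  [0,0,-0.015,0,1],
  [0,0,-0.015,0,1],
  [0,0,-0.015,0,1],
])

```text
time: 17.85
tool_pos: [0.6039, 0.1802, 0.058]
tool_rot: [3.142, -0.0, -0.107]
contact_force: [-0.5, -0.9, 0.7]
opening: 0.082
grip_force: 0.0
```

Request:
jog_arm([
  [0,0,0.2,0,1],
  [0,0,0.4,0,1],
  [0,0,0.6,0,1],
  [0,0,0.8,0,1],
  [0,0,1,0,1],
  [0,0,1,0,1],
])

```text
time: 18.45
tool_pos: [0.6053, 0.1804, 0.1404]
tool_rot: [-3.14, -0.005, -0.107]
contact_force: [-0.5, -0.5, 0.8]
opening: 0.092
grip_force: 0.0
```

Request:
jog_arm([
  [0,-0.1,0.3,0.09,1],
  [0,-0.2,0.6,0.18,1],
  [0,-0.3,0.6,0.27,1],
  [0,-0.4,0.6,0.36,1],
  [-0.04,-0.5,0.6,0.45,1],
  [-0.08,-0.6,0.6,0.54,1],
  [-0.12,-0.7,0.6,0.63,1],
  [-0.15,-0.8,0.6,0.72,1],
  [-0.2,-0.9,0.6,0.81,1],
  [-0.2,-1,0.6,0.9,1],
  [-0.2,-1,0.6,0.99,1],
  [-0.2,-1,0.6,1,1],
])

```text
time: 19.65
tool_pos: [0.5876, 0.0999, 0.185]
tool_rot: [-3.14, 0.0, 1.465]
contact_force: [0.4, 0.2, -0.3]
opening: 0.0921
grip_force: 0.0
```

Request:
jog_arm([
  [0,-0.25,0,0,1],
  [0,-0.5,0,0,1],
  [0,-0.75,0,0,1],
  [0,-0.97,0,0,1],
  [0,-0.97,0,0,1],
  [0,-0.97,0,0,1],
])

```text
time: 20.25
tool_pos: [0.5878, 0.0229, 0.1855]
tool_rot: [-3.141, -0.0, 1.461]
contact_force: [0.0, 0.4, 0.6]
opening: 0.0918
grip_force: 0.0
```

Run:
```python
from h import *
import cv2
s=readout.observe();print(s["tool_pos"],s["tool_rot"],s["qpos"][5])
c=cams.calibration("wrist");np.save("w4.npy",c["world_from_camera"])
b=cams.read_camera("wrist");a=cams.read_camera("scene")
cv2.imwrite("pics/w4.png",np.vstack([a[80:290],b])[:590])
```

```text
[0.58775835 0.02286816 0.18549482] [-3.14101730e+00 -4.05388960e-04  1.46143618e+00] 0.01762561089397727
```

View pics/w4.png

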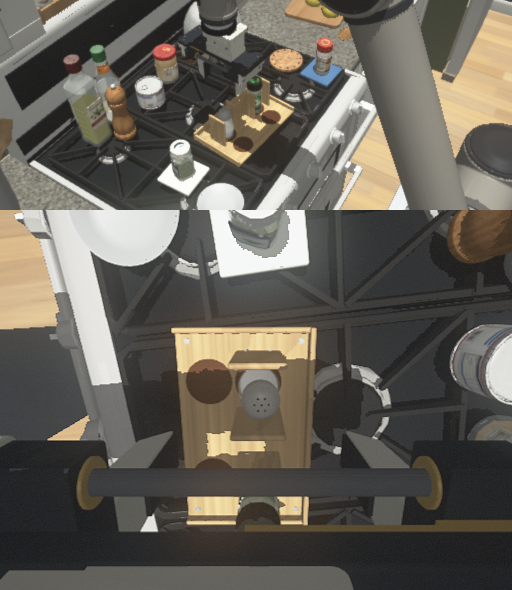

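White stands upright on its tile. The salt dome is at wrist (260,188) and the white jar's print at (209,171).

Run:
```python
from h import *
C={"K":cams.calibration("wrist")["K"],"world_from_camera":np.load("w4.npy")}
for n,uv,z in[("salt",(260,188),.09),("print",(209,171),.008),("wall",(258,149),.095),("wall2",(258,203),.095),("redprint",(213,256),.008)]:
    print(n,P("",uv,z,C).round(4))
```

```text
salt [0.5891 0.0267 0.09  ]
print [0.5322 0.0298 0.008 ]
wall [0.5912 0.061  0.095 ]
wall2 [0.5861 0.015  0.095 ]
redprint [ 0.5208 -0.0752  0.008 ]
```

Request:
jog_arm([
  [-0.005,0.01,-0.25,0,1],
  [-0.005,0.01,-0.5,0,1],
  [-0.005,0.01,-0.75,0,1],
  [-0.005,0.01,-1,0,1],
  [-0.005,0.01,-1,0,1],
])

```text
time: 20.85
tool_pos: [0.5856, 0.0245, 0.1032]
tool_rot: [-3.136, 0.0, 1.465]
contact_force: [-0.2, -0.0, 0.2]
opening: 0.0922
grip_force: 0.0
```

Request:
jog_arm([
  [0,0,-0.15,0,1],
  [0,0,-0.3,0,1],
  [0,0,-0.45,0,1],
  [0,0,-0.6,0,1],
  [0,0,-0.72,0,1],
  [0,0,-0.8,0,1],
  [0,0,-0.84,0,1],
  [0,0,-0.84,0,1],
  [0,0,-0.84,0,1],
])

```text
time: 21.75
tool_pos: [0.5878, 0.0233, 0.0391]
tool_rot: [3.141, 0.0, 1.464]
contact_force: [-0.5, 0.6, 0.1]
opening: 0.092
grip_force: 0.0
```

Request:
jog_arm([
  [0,0,0,0,0.2],
  [0,0,0,0,0.08],
  [0,0,0,0,0.02],
  [0,0,0,0,-0.05],
  [0,0,0,0,-0.15],
  [0,0,0,0,-0.3],
  [0,0,0,0,-0.3],
  [0,0,0,0,-0.3],
])

```text
time: 22.55
tool_pos: [0.5875, 0.0234, 0.0387]
tool_rot: [3.141, -0.0, 1.464]
contact_force: [-1.0, -0.1, -0.9]
opening: 0.0409
grip_force: 19.8
```

Request:
jog_arm([
  [0,0,0.08,0,-0.3],
  [0,0,0.25,0,-0.3],
  [0,0,0.45,0,-0.3],
  [0,0,0.65,0,-0.3],
  [0,0,0.85,0,-0.3],
  [0,0,1,0,-0.3],
])

```text
time: 23.15
tool_pos: [0.588, 0.0234, 0.121]
tool_rot: [3.139, -0.0, 1.464]
contact_force: [-0.0, 0.1, -1.4]
opening: 0.0406
grip_force: 19.7
```

Request:
jog_arm([
  [0,0,0.15,0,-0.3],
  [0,0,0.3,0,-0.3],
  [0,0,0.4,0,-0.3],
  [-0.1,0,0.4,0,-0.3],
  [-0.3,0.1,0.4,0,-0.3],
  [-0.5,0.3,0.4,0,-0.3],
  [-0.6,0.5,0.4,0,-0.3],
])

```text
time: 23.85
tool_pos: [0.5375, 0.0638, 0.1501]
tool_rot: [-3.139, 0.0, 1.463]
contact_force: [-0.5, 0.2, -1.2]
opening: 0.0407
grip_force: 20.0
```

Request:
jog_arm([
  [-0.05,0.05,0,-0.09,-0.3],
  [-0.1,0.15,0,-0.18,-0.3],
  [-0.15,0.25,0,-0.27,-0.3],
  [-0.25,0.35,0,-0.36,-0.3],
  [-0.35,0.45,0,-0.45,-0.3],
  [-0.45,0.55,0,-0.54,-0.3],
  [-0.55,0.65,0,-0.63,-0.3],
  [-0.65,0.75,0,-0.72,-0.3],
  [-0.72,0.85,0,-0.81,-0.3],
  [-0.77,0.95,0,-0.9,-0.3],
  [-0.77,0.95,0,-0.97,-0.3],
  [-0.77,0.95,0,-1,-0.3],
])

```text
time: 25.05
tool_pos: [0.4774, 0.1401, 0.1505]
tool_rot: [3.141, 0.001, -0.11]
contact_force: [0.1, -0.5, -1.2]
opening: 0.0408
grip_force: 20.0
```

Request:
jog_arm([
  [0,0.15,0,0,-0.3],
  [0,0.35,0,0,-0.3],
  [0,0.55,0,0,-0.3],
  [0,0.75,0,0,-0.3],
  [0,0.84,0,0,-0.3],
  [0,0.84,0,0,-0.3],
  [0,0.84,0,0,-0.3],
])

```text
time: 25.75
tool_pos: [0.4777, 0.2066, 0.1506]
tool_rot: [3.141, 0.0, -0.106]
contact_force: [0.3, -0.1, -1.1]
opening: 0.0407
grip_force: 19.7
```

Run:
```python
from h import *
import cv2
s=readout.observe();print(s["tool_pos"],s["tool_rot"],s["opening"])
c=cams.calibration("wrist");np.save("w5.npy",c["world_from_camera"])
cv2.imwrite("pics/w5.png",cams.read_camera("wrist"))
```

```text
[0.47767552 0.20660407 0.1505634 ] [ 3.14113737e+00  3.55124808e-04 -1.05814638e-01] 0.04066703157228996
```

View pics/w5.png

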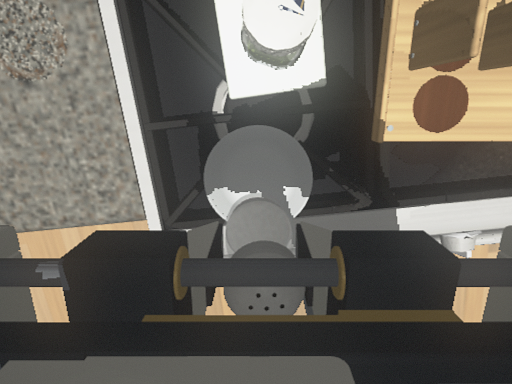

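The dish rim spans columns 204–313 with its top at row 125, so its centre is about (258.5,179). The shaker hangs upright.

Run:
```python
from h import *
C={"K":cams.calibration("wrist")["K"],"world_from_camera":np.load("w5.npy")}
for n,uv,z in[("dc",(258.5,179),.016),("L",(204,178),.017),("R",(313,178),.017),("T",(258,125),.017),("print",(441,103),.008)]:
    print(n,P("",uv,z,C).round(4))
```

```text
dc [0.4794 0.2075 0.016 ]
L [0.4863 0.2605 0.017 ]
R [0.475  0.1543 0.017 ]
T [0.5314 0.2024 0.017 ]
print [0.5327 0.0284 0.008 ]
```

Request:
jog_arm([
  [0.02,0.01,-0.1,0,-0.3],
  [0.02,0.01,-0.3,0,-0.3],
  [0.02,0.01,-0.5,0,-0.3],
  [0.02,0.01,-0.7,0,-0.3],
  [0.02,0.01,-0.9,0,-0.3],
  [0.02,0.01,-1,0,-0.3],
  [0.02,0.01,-1,0,-0.3],
])

```text
time: 26.5
tool_pos: [0.4788, 0.2068, 0.0695]
tool_rot: [3.141, 0.002, -0.107]
contact_force: [0.4, 0.4, -0.1]
opening: 0.0409
grip_force: 19.7
```

Request:
jog_arm([
  [0,0,-0.1,0,-0.3],
  [0,0,-0.2,0,-0.3],
  [0,0,-0.3,0,-0.3],
  [0,0,-0.37,0,-0.3],
  [0,0,-0.42,0,-0.3],
  [0,0,-0.43,0,-0.3],
  [0,0,-0.43,0,-0.3],
  [0,0,-0.43,0,-0.3],
])

```text
time: 27.3
tool_pos: [0.4797, 0.2075, 0.0366]
tool_rot: [-3.141, -0.0, -0.107]
contact_force: [-0.0, 0.0, -0.5]
opening: 0.0411
grip_force: 19.7
```

Request:
jog_arm([
  [0,0,-0.01,0,-0.3],
  [0,0,-0.02,0,-0.3],
  [0,0,-0.02,0,-0.3],
  [0,0,-0.02,0,0],
  [0,0,-0.02,0,0.15],
  [0,0,-0.02,0,0.5],
  [0,0,-0.02,0,1],
  [0,0,-0.02,0,1],
  [0,0,-0.02,0,1],
])

```text
time: 28.2
tool_pos: [0.4795, 0.2074, 0.0347]
tool_rot: [3.141, 0.0, -0.107]
contact_force: [-0.5, 1.1, -0.8]
opening: 0.0805
grip_force: 0.0
```

Request:
jog_arm([
  [0,0,0.2,0,1],
  [0,0,0.4,0,1],
  [0,0,0.6,0,1],
  [0,0,0.8,0,1],
  [0,0,1,0,1],
])

```text
time: 28.7
tool_pos: [0.4794, 0.2074, 0.1154]
tool_rot: [3.141, 0.0, -0.107]
contact_force: [-0.7, 0.0, -0.4]
opening: 0.0921
grip_force: 0.0
```

Request:
jog_arm([
  [0,0,0.25,0,1],
  [0,0,0.5,0,1],
  [0,0,0.75,0,1],
  [0,-0.1,0.9,0,1],
  [0,-0.3,0.9,0,1],
  [0,-0.6,0.9,0,1],
  [0,-0.9,0.9,0,1],
])

```text
time: 29.4
tool_pos: [0.4791, 0.1343, 0.1865]
tool_rot: [3.141, 0.0, -0.106]
contact_force: [-0.1, 0.2, -0.4]
opening: 0.0914
grip_force: 0.0
```

Request:
jog_arm([
  [0.05,-0.1,0,0.09,1],
  [0.1,-0.2,0,0.18,1],
  [0.15,-0.3,0,0.27,1],
  [0.2,-0.4,0,0.36,1],
  [0.25,-0.5,0,0.45,1],
  [0.3,-0.6,0,0.54,1],
  [0.35,-0.7,0,0.63,1],
  [0.4,-0.8,0,0.72,1],
  [0.45,-0.9,0,0.81,1],
  [0.5,-1,0,0.9,1],
  [0.5,-1,0,0.97,1],
  [0.5,-1,0,1,1],
])

```text
time: 30.6
tool_pos: [0.5192, 0.0545, 0.1863]
tool_rot: [-3.141, 0.0, 1.467]
contact_force: [-0.3, -1.0, 0.6]
opening: 0.0918
grip_force: 0.0
```

Request:
jog_arm([
  [0.1,-0.3,0,0,1],
  [0.3,-0.6,0,0,1],
  [0.5,-0.9,0,0,1],
  [0.5,-0.95,0,0,1],
])

```text
time: 31.0
tool_pos: [0.5606, -0.0236, 0.1862]
tool_rot: [3.141, 0.001, 1.462]
contact_force: [0.5, 0.1, 0.5]
opening: 0.0918
grip_force: 0.0
```

Request:
jog_arm([
  [0.1,-0.3,0,0,1],
  [0.15,-0.6,0,0,1],
  [0.17,-0.9,0,0,1],
  [0.17,-0.95,0,0,1],
  [0.17,-0.95,0,0,1],
  [0.17,-0.95,0,0,1],
])

```text
time: 31.6
tool_pos: [0.5727, -0.0957, 0.1866]
tool_rot: [-3.141, -0.001, 1.464]
contact_force: [1.7, 0.6, 0.3]
opening: 0.092
grip_force: 0.0
```

Run:
```python
from h import *
import cv2
s=readout.observe();print(s["tool_pos"],s["tool_rot"],s["opening"])
c=cams.calibration("wrist");np.save("w6.npy",c["world_from_camera"])
b=cams.read_camera("wrist");a=cams.read_camera("top")
cv2.imwrite("pics/w6.png",np.vstack([a[110:260],b]))
```

```text
[ 0.57266494 -0.09567619  0.1865961 ] [-3.14099688e+00 -5.79050349e-04  1.46427477e+00] 0.09201560330833097
```

View pics/w6.png

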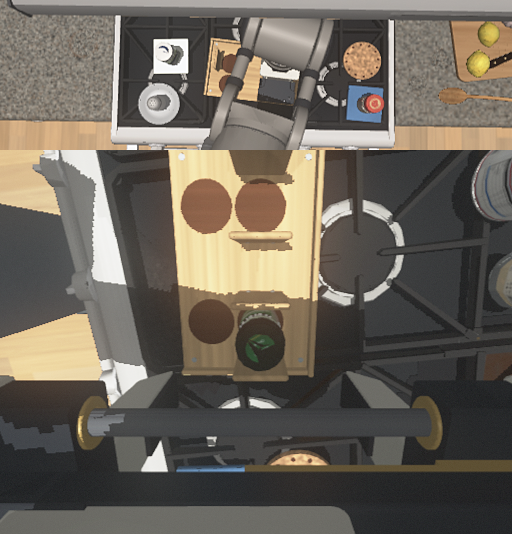

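The salt is upright in the middle of the dish. The black cap at (261,192 wrist) is centred between the fingers and walls, so I'll descend and grip.

Request:
jog_arm([
  [0,-0.01,-0.25,0,1],
  [0,-0.01,-0.5,0,1],
  [0,-0.01,-0.75,0,1],
  [0,-0.01,-1,0,1],
  [0,-0.01,-1,0,1],
])

```text
time: 32.2
tool_pos: [0.5713, -0.096, 0.1043]
tool_rot: [-3.136, -0.001, 1.465]
contact_force: [0.4, -0.4, -1.1]
opening: 0.0915
grip_force: 0.0
```

Request:
jog_arm([
  [0,0,-0.15,0,1],
  [0,0,-0.3,0,1],
  [0,0,-0.45,0,1],
  [0,0,-0.58,0,1],
  [0,0,-0.65,0,1],
  [0,0,-0.65,0,1],
  [0,0,-0.65,0,1],
])

```text
time: 32.9
tool_pos: [0.5733, -0.0975, 0.0548]
tool_rot: [3.141, 0.0, 1.464]
contact_force: [-0.1, -0.1, -0.7]
opening: 0.0916
grip_force: 0.0
```

Request:
jog_arm([
  [0,0,0,0,0.2],
  [0,0,0,0,0.05],
  [0,0,0,0,-0.05],
  [0,0,0,0,-0.1],
  [0,0,0,0,-0.2],
  [0,0,0,0,-0.4],
  [0,0,0,0,-0.4],
  [0,0,0,0,-0.4],
])

```text
time: 33.7
tool_pos: [0.5731, -0.0974, 0.0548]
tool_rot: [3.141, 0.0, 1.464]
contact_force: [-0.9, 0.1, -0.2]
opening: 0.0401
grip_force: 20.0
```

Request:
jog_arm([
  [0,0,0.08,0,-0.4],
  [0,0,0.25,0,-0.4],
  [0,0,0.45,0,-0.4],
  [0,0,0.65,0,-0.4],
  [0,0,0.85,0,-0.4],
  [0,0,1,0,-0.4],
])

```text
time: 34.3
tool_pos: [0.5736, -0.0976, 0.137]
tool_rot: [3.139, 0.0, 1.464]
contact_force: [0.2, -0.7, -1.0]
opening: 0.0399
grip_force: 20.0
```

Request:
jog_arm([
  [0,0,0.15,0,-0.4],
  [0,0,0.3,0,-0.4],
  [0,0,0.4,0,-0.4],
  [0,-0.1,0.4,0,-0.4],
  [0,-0.3,0.4,0,-0.4],
  [0,-0.5,0.4,0,-0.4],
  [0,-0.7,0.4,0,-0.4],
  [0,-0.85,0.4,0,-0.4],
])

```text
time: 35.1
tool_pos: [0.5728, -0.1676, 0.1662]
tool_rot: [-3.141, 0.0, 1.462]
contact_force: [-0.2, 0.5, -0.5]
opening: 0.0401
grip_force: 20.0
```

Request:
jog_arm([
  [0,-0.1,0,-0.09,-0.4],
  [0,-0.2,0,-0.18,-0.4],
  [0.03,-0.3,0,-0.27,-0.4],
  [0.06,-0.4,0,-0.36,-0.4],
  [0.09,-0.5,0,-0.45,-0.4],
  [0.12,-0.6,0,-0.54,-0.4],
  [0.15,-0.7,0,-0.63,-0.4],
  [0.2,-0.8,0,-0.72,-0.4],
  [0.25,-0.9,0,-0.81,-0.4],
  [0.3,-1,0,-0.9,-0.4],
  [0.3,-1,0,-0.97,-0.4],
  [0.3,-1,0,-1,-0.4],
])

```text
time: 36.3
tool_pos: [0.5968, -0.2466, 0.1662]
tool_rot: [-3.141, 0.001, -0.112]
contact_force: [-0.3, 0.1, -1.0]
opening: 0.04
grip_force: 20.0
```

Request:
jog_arm([
  [0,-0.2,0,0,-0.4],
  [0,-0.4,0,0,-0.4],
  [0,-0.6,0,0,-0.4],
  [0,-0.8,0,0,-0.4],
  [0,-0.95,0,0,-0.4],
  [0,-0.95,0,0,-0.4],
  [0,-0.95,0,0,-0.4],
])

```text
time: 37.0
tool_pos: [0.5969, -0.3215, 0.1665]
tool_rot: [-3.141, 0.0, -0.107]
contact_force: [-0.4, -0.2, -1.3]
opening: 0.0398
grip_force: 20.0
```

Run:
```python
from h import *
import cv2
s=readout.observe();print(s["tool_pos"],s["tool_rot"],s["opening"])
c=cams.calibration("wrist");np.save("w7.npy",c["world_from_camera"])
cv2.imwrite("pics/w7.png",cams.read_camera("wrist"))
```

```text
[ 0.59692542 -0.32151981  0.16647137] [-3.14104646e+00  4.38498063e-04 -1.07344302e-01] 0.03975093793422247
```

View pics/w7.png

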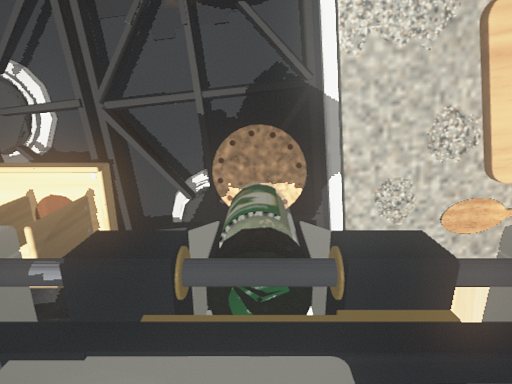

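The trivet rim is at left (211,168), right (307,168) and top (259,125). The jar hangs upright.

Run:
```python
from h import *
C={"K":cams.calibration("wrist")["K"],"world_from_camera":np.load("w7.npy")}
q=[P("",u,.010,C)[:2] for u in[(211,168),(307,168),(259,125)]]
print(np.round(q,4),(q[0]+q[1])/2,q[2]-.05*np.array([.994,-.107]),np.linalg.norm(q[0]-q[1]))
```

```text
[[ 0.6104 -0.2717]
 [ 0.5996 -0.3716]
 [ 0.6489 -0.3264]] [ 0.60503158 -0.32165331] [ 0.59923178 -0.32104185] 0.10051670840554647
```

Request:
jog_arm([
  [0.015,0,-0.1,0,-0.4],
  [0.015,0,-0.3,0,-0.4],
  [0.015,0,-0.5,0,-0.4],
  [0.015,0,-0.7,0,-0.4],
  [0.015,0,-0.9,0,-0.4],
  [0.015,0,-1,0,-0.4],
  [0.015,0,-1,0,-0.4],
])

```text
time: 37.75
tool_pos: [0.5977, -0.3204, 0.0851]
tool_rot: [-3.14, 0.003, -0.106]
contact_force: [0.4, -0.5, -0.9]
opening: 0.04
grip_force: 20.0
```

Request:
jog_arm([
  [0,0,-0.1,0,-0.4],
  [0,0,-0.2,0,-0.4],
  [0,0,-0.28,0,-0.4],
  [0,0,-0.33,0,-0.4],
  [0,0,-0.35,0,-0.4],
  [0,0,-0.35,0,-0.4],
  [0,0,-0.35,0,-0.4],
])

```text
time: 38.45
tool_pos: [0.5985, -0.3216, 0.059]
tool_rot: [3.141, -0.0, -0.107]
contact_force: [0.4, -0.1, -0.1]
opening: 0.04
grip_force: 20.0
```

Request:
jog_arm([
  [0,0,-0.015,0,-0.4],
  [0,0,-0.025,0,-0.4],
  [0,0,-0.025,0,-0.4],
  [0,0,-0.025,0,0],
  [0,0,-0.025,0,0.15],
  [0,0,-0.025,0,0.5],
  [0,0,-0.025,0,1],
  [0,0,-0.025,0,1],
  [0,0,-0.025,0,1],
])

```text
time: 39.35
tool_pos: [0.5983, -0.3214, 0.0568]
tool_rot: [3.141, -0.0, -0.107]
contact_force: [-0.6, -1.0, 0.2]
opening: 0.0804
grip_force: 0.0
```

Request:
jog_arm([
  [0,0,0.2,0,1],
  [0,0,0.4,0,1],
  [0,0,0.6,0,1],
  [0,0,0.8,0,1],
  [0,0,1,0,1],
])

```text
time: 39.85
tool_pos: [0.5982, -0.3214, 0.1374]
tool_rot: [3.142, 0.0, -0.107]
contact_force: [0.5, 0.1, 0.6]
opening: 0.0917
grip_force: 0.0
```

Request:
jog_arm([
  [0,0,0.2,0,1],
  [0,0,0.4,0,1],
  [-0.1,0,0.4,0,1],
  [-0.4,-0.02,0.4,0,1],
  [-0.7,-0.04,0.4,0,1],
  [-0.7,-0.04,0.4,0,1],
])

```text
time: 40.45
tool_pos: [0.5392, -0.3246, 0.1679]
tool_rot: [-3.141, 0.003, -0.108]
contact_force: [0.2, 0.3, 0.4]
opening: 0.092
grip_force: 0.0
```

Request:
jog_arm([
  [-0.3,-0.02,0,0,1],
  [-0.55,-0.04,0,0,1],
  [-0.72,-0.04,0,0,1],
  [-0.72,-0.04,-0.2,0,1],
  [-0.72,-0.04,-0.4,0,1],
  [-0.72,-0.04,-0.4,0,1],
  [-0.72,-0.04,-0.4,0,1],
])

```text
time: 41.15
tool_pos: [0.4848, -0.3277, 0.1365]
tool_rot: [-3.141, 0.001, -0.107]
contact_force: [-0.6, 0.1, 1.1]
opening: 0.0918
grip_force: 0.0
```

Run:
```python
from h import *
import cv2
s=readout.observe();print(s["tool_pos"],s["tool_rot"],s["opening"])
cv2.imwrite("pics/w8.png",np.vstack([cams.read_camera("scene")[80:290],cams.read_camera("wrist")])[:590])
```

```text
[ 0.48478069 -0.32768609  0.13647634] [-3.14116964e+00  5.89011501e-04 -1.06759167e-01] 0.09184847918323227
```

View pics/w8.png

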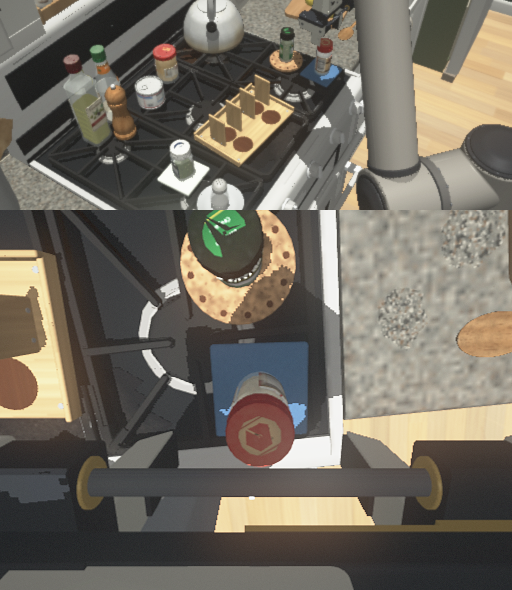

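All jars are upright, and the black one sits mid-trivet. I've used all 14 views. Next I'll grip the red jar again.

Request:
jog_arm([
  [0,0,-0.2,0,1],
  [0,0,-0.4,0,1],
  [0,0,-0.6,0,1],
  [0,0,-0.8,0,1],
  [0,0,-1,0,1],
  [0,0,-1,0,1],
  [0,0,-1,0,1],
])

```text
time: 41.95
tool_pos: [0.4851, -0.3281, 0.0574]
tool_rot: [3.141, -0.001, -0.107]
contact_force: [0.0, 0.2, 0.5]
opening: 0.0921
grip_force: 0.0
```

Request:
jog_arm([
  [0,0,0,0,0.2],
  [0,0,0,0,0.05],
  [0,0,0,0,0],
  [0,0,0,0,-0.1],
  [0,0,0,0,-0.2],
  [0,0,0,0,-0.3],
  [0,0,0,0,-0.3],
  [0,0,0,0,-0.3],
])

```text
time: 42.75
tool_pos: [0.4847, -0.3278, 0.0567]
tool_rot: [3.141, 0.0, -0.107]
contact_force: [-0.8, -0.3, -0.2]
opening: 0.044
grip_force: 20.0
```

Request:
jog_arm([
  [0,0,0.08,0,-0.3],
  [0,0,0.25,0,-0.3],
  [0,0,0.45,0,-0.3],
  [0,0,0.65,0,-0.3],
  [0,0,0.85,0,-0.3],
  [0,0,1,0,-0.3],
])

```text
time: 43.35
tool_pos: [0.4851, -0.3281, 0.139]
tool_rot: [3.14, -0.002, -0.107]
contact_force: [0.2, 0.1, -0.9]
opening: 0.0439
grip_force: 20.0
```

Request:
jog_arm([
  [0,0.05,0.15,0,-0.3],
  [0,0.15,0.3,0,-0.3],
  [0.05,0.3,0.4,0,-0.3],
  [0.1,0.5,0.4,0,-0.3],
  [0.15,0.75,0.4,0,-0.3],
  [0.2,0.97,0.4,0,-0.3],
])

```text
time: 43.95
tool_pos: [0.5007, -0.2479, 0.1682]
tool_rot: [-3.141, 0.001, -0.106]
contact_force: [0.2, -0.2, -1.4]
opening: 0.0435
grip_force: 20.0
```

Request:
jog_arm([
  [0.05,0.25,0,0,-0.3],
  [0.1,0.5,0,0,-0.3],
  [0.15,0.75,0,0,-0.3],
  [0.2,1,0,0,-0.3],
])

```text
time: 44.35
tool_pos: [0.5166, -0.168, 0.1682]
tool_rot: [-3.141, 0.001, -0.106]
contact_force: [0.7, -0.1, -0.2]
opening: 0.0438
grip_force: 20.0
```

Request:
jog_arm([
  [0.02,0.25,0,0,-0.3],
  [0.02,0.5,0,0,-0.3],
  [0.02,0.75,0,0,-0.3],
  [0.02,0.9,0,0,-0.3],
  [0.02,1,0,0,-0.3],
  [0.02,1,0,0,-0.3],
  [0.02,1,0,0,-0.3],
])

```text
time: 45.05
tool_pos: [0.5184, -0.0905, 0.1687]
tool_rot: [3.141, -0.0, -0.107]
contact_force: [-0.0, 0.3, -0.2]
opening: 0.0433
grip_force: 20.0
```

Request:
jog_arm([
  [0.005,0,-0.1,0,-0.3],
  [0.005,0,-0.3,0,-0.3],
  [0.005,0,-0.5,0,-0.3],
  [0.005,0,-0.7,0,-0.3],
  [0.005,0,-0.9,0,-0.3],
  [0.005,0,-1,0,-0.3],
  [0.005,0,-1,0,-0.3],
])

```text
time: 45.75
tool_pos: [0.5179, -0.0905, 0.0874]
tool_rot: [-3.141, 0.003, -0.108]
contact_force: [0.4, -0.7, -0.1]
opening: 0.0439
grip_force: 20.0
```

Request:
jog_arm([
  [0,0,-0.1,0,-0.3],
  [0,0,-0.2,0,-0.3],
  [0,0,-0.3,0,-0.3],
  [0,0,-0.36,0,-0.3],
  [0,0,-0.4,0,-0.3],
  [0,0,-0.4,0,-0.3],
  [0,0,-0.4,0,-0.3],
  [0,0,-0.4,0,-0.3],
])

```text
time: 46.55
tool_pos: [0.5189, -0.0903, 0.0571]
tool_rot: [3.141, -0.001, -0.107]
contact_force: [-0.1, -0.2, -0.7]
opening: 0.0435
grip_force: 20.0
```

Request:
jog_arm([
  [0,0,-0.015,0,-0.3],
  [0,0,-0.026,0,-0.3],
  [0,0,-0.026,0,-0.3],
  [0,0,-0.026,0,0.05],
  [0,0,-0.026,0,0.2],
  [0,0,-0.026,0,0.5],
  [0,0,-0.026,0,1],
  [0,0,-0.026,0,1],
  [0,0,-0.026,0,1],
])

```text
time: 47.45
tool_pos: [0.5187, -0.0902, 0.0547]
tool_rot: [3.141, 0.0, -0.107]
contact_force: [-0.7, -0.3, -0.2]
opening: 0.0824
grip_force: 0.0
```

Request:
jog_arm([
  [0,0,0.2,0,1],
  [0,0,0.4,0,1],
  [0,0,0.6,0,1],
  [0,0,0.8,0,1],
  [0,0,1,0,1],
])

```text
time: 47.95
tool_pos: [0.5186, -0.0902, 0.1353]
tool_rot: [3.142, 0.0, -0.107]
contact_force: [0.1, 0.1, -0.2]
opening: 0.0918
grip_force: 0.0
```

Request:
jog_arm([
  [0,0,0.3,0,1],
  [0,0,0.6,0,1],
  [0,0.1,0.6,0,1],
  [0,0.4,0.6,0,1],
  [0.1,0.7,0.6,0,1],
  [0.2,0.9,0.6,0,1],
])

```text
time: 48.55
tool_pos: [0.5342, -0.0166, 0.1819]
tool_rot: [-3.141, 0.001, -0.106]
contact_force: [0.1, -0.6, -0.5]
opening: 0.0918
grip_force: 0.0
```

Request:
jog_arm([
  [0.1,0.3,0,0,1],
  [0.2,0.6,0,0,1],
  [0.3,0.9,0,0,1],
])

```text
time: 48.85
tool_pos: [0.5584, 0.0551, 0.1817]
tool_rot: [3.141, 0.002, -0.107]
contact_force: [0.9, -0.1, 0.0]
opening: 0.0918
grip_force: 0.0
```

Request:
jog_arm([
  [0.1,0.3,0,0,1],
  [0.2,0.6,0,0,1],
  [0.3,0.9,0,0,1],
])

```text
time: 49.15
tool_pos: [0.5823, 0.1271, 0.1815]
tool_rot: [3.141, 0.002, -0.107]
contact_force: [-0.4, -0.5, 0.6]
opening: 0.0921
grip_force: 0.0
```

Request:
jog_arm([
  [0.1,0.3,0,0,1],
  [0.2,0.6,0,0,1],
  [0.26,0.68,-0.1,0,1],
  [0.26,0.68,-0.35,0,1],
  [0.26,0.68,-0.6,0,1],
  [0.26,0.68,-0.6,0,1],
  [0.26,0.68,-0.6,0,1],
])

```text
time: 49.85
tool_pos: [0.6031, 0.1797, 0.1341]
tool_rot: [3.141, 0.002, -0.107]
contact_force: [-0.1, -0.3, 0.3]
opening: 0.0919
grip_force: 0.0
```

Request:
jog_arm([
  [0.005,0,-0.2,0,1],
  [0.005,0,-0.4,0,1],
  [0.005,0,-0.6,0,1],
  [0.005,0,-0.8,0,1],
  [0.005,0,-0.96,0,1],
  [0.005,0,-0.96,0,1],
  [0.005,0,-0.96,0,1],
])

```text
time: 50.55
tool_pos: [0.6044, 0.1801, 0.0586]
tool_rot: [-3.141, -0.001, -0.107]
contact_force: [0.6, -0.3, 0.6]
opening: 0.0918
grip_force: 0.0
```

Request:
jog_arm([
  [0,0,0,0,0.2],
  [0,0,0,0,0.08],
  [0,0,0,0,0.02],
  [0,0,0,0,-0.1],
  [0,0,0,0,-0.2],
  [0,0,0,0,-0.3],
  [0,0,0,0,-0.3],
  [0,0,0,0,-0.3],
])

```text
time: 51.35
tool_pos: [0.6039, 0.1803, 0.0579]
tool_rot: [3.142, -0.0, -0.107]
contact_force: [0.9, 1.1, 1.1]
opening: 0.0494
grip_force: 20.0
```

Request:
jog_arm([
  [0,0,0.08,0,-0.3],
  [0,0,0.25,0,-0.3],
  [0,0,0.45,0,-0.3],
  [0,0,0.65,0,-0.3],
  [0,0,0.85,0,-0.3],
  [0,0,1,0,-0.3],
])

```text
time: 51.95
tool_pos: [0.6044, 0.1802, 0.1401]
tool_rot: [-3.141, -0.002, -0.107]
contact_force: [0.8, 0.4, -1.7]
opening: 0.0493
grip_force: 20.0
```

Request:
jog_arm([
  [-0.05,0,0.15,0,-0.3],
  [-0.15,-0.1,0.3,0,-0.3],
  [-0.3,-0.25,0.4,0,-0.3],
  [-0.5,-0.45,0.4,0,-0.3],
  [-0.7,-0.7,0.4,0,-0.3],
  [-0.9,-0.9,0.4,0,-0.3],
])

```text
time: 52.55
tool_pos: [0.5304, 0.1069, 0.1702]
tool_rot: [3.141, 0.0, -0.107]
contact_force: [-0.3, -0.1, -1.4]
opening: 0.0493
grip_force: 20.0
```

Request:
jog_arm([
  [0,-0.25,0,0,-0.3],
  [0,-0.5,0,0,-0.3],
  [0,-0.75,0,0,-0.3],
  [0,-0.9,0,0,-0.3],
  [0,-0.98,0,0,-0.3],
  [0,-0.98,0,0,-0.3],
  [0,-0.98,0,0,-0.3],
])

```text
time: 53.25
tool_pos: [0.5317, 0.0302, 0.1699]
tool_rot: [-3.141, 0.0, -0.107]
contact_force: [0.5, 0.2, -1.0]
opening: 0.0495
grip_force: 20.0
```

Request:
jog_arm([
  [0,0,-0.1,0,-0.3],
  [0,0,-0.3,0,-0.3],
  [0,0,-0.5,0,-0.3],
  [0,0,-0.7,0,-0.3],
  [0,0,-0.9,0,-0.3],
  [0,0,-1,0,-0.3],
  [0,0,-1,0,-0.3],
])

```text
time: 53.95
tool_pos: [0.531, 0.0303, 0.0885]
tool_rot: [3.142, 0.003, -0.106]
contact_force: [-0.5, -0.3, -2.7]
opening: 0.0493
grip_force: 20.0
```

Request:
jog_arm([
  [0,0,-0.1,0,-0.3],
  [0,0,-0.2,0,-0.3],
  [0,0,-0.3,0,-0.3],
  [0,0,-0.36,0,-0.3],
  [0,0,-0.4,0,-0.3],
  [0,0,-0.4,0,-0.3],
  [0,0,-0.4,0,-0.3],
  [0,0,-0.4,0,-0.3],
])

```text
time: 54.75
tool_pos: [0.5321, 0.0297, 0.0582]
tool_rot: [3.142, -0.001, -0.107]
contact_force: [-0.7, -1.1, -1.3]
opening: 0.0492
grip_force: 20.0
```

Request:
jog_arm([
  [0,0,-0.015,0,-0.3],
  [0,0,-0.022,0,-0.3],
  [0,0,-0.022,0,-0.3],
  [0,0,-0.022,0,-0.3],
])

```text
time: 55.15
tool_pos: [0.5319, 0.0298, 0.0561]
tool_rot: [3.141, -0.0, -0.107]
contact_force: [-0.3, 1.2, -1.8]
opening: 0.0495
grip_force: 20.0
```

Now I'll release, rise and back off toward the robot, so the cameras can check the result.

Request:
jog_arm([
  [0,0,0,0,0.1],
  [0,0,0,0,0.2],
  [0,0,0,0,0.5],
  [0,0,0,0,1],
  [0,0,0,0,1],
  [0,0,0,0,1],
  [0,0,0,0,1],
])

```text
time: 55.85
tool_pos: [0.5319, 0.0298, 0.0561]
tool_rot: [3.141, -0.0, -0.107]
contact_force: [-1.2, 0.2, -0.6]
opening: 0.0896
grip_force: 0.0
```

Request:
jog_arm([
  [0,0,0.2,0,1],
  [0,0,0.4,0,1],
  [0,0,0.6,0,1],
  [0,0,0.8,0,1],
  [0,0,1,0,1],
])

```text
time: 56.35
tool_pos: [0.5318, 0.0298, 0.1368]
tool_rot: [3.142, 0.0, -0.107]
contact_force: [0.2, -0.0, 0.7]
opening: 0.0916
grip_force: 0.0
```

Request:
jog_arm([
  [0,0,0.25,0,1],
  [0,0,0.5,0,1],
  [0,0,0.75,0,1],
  [-0.2,0,0.9,0,1],
  [-0.5,0,0.9,0,1],
  [-0.8,0,0.9,0,1],
])

```text
time: 56.95
tool_pos: [0.4673, 0.0298, 0.2084]
tool_rot: [3.141, -0.001, -0.107]
contact_force: [0.4, 0.8, 0.6]
opening: 0.0919
grip_force: 0.0
```

Request:
jog_arm([
  [-0.3,0,0,0,1],
  [-0.6,0,0,0,1],
  [-0.8,0,0,0,1],
  [-0.8,0,0,0,1],
  [-0.8,0,0,0,1],
])

```text
time: 57.45
tool_pos: [0.4045, 0.0297, 0.2085]
tool_rot: [3.141, -0.001, -0.107]
contact_force: [0.6, 0.6, -0.3]
opening: 0.0918
grip_force: 0.0
```

```bash
cat > chk.py <<'E'
from h import *
import cv2
s=readout.observe();print(s["time"],s["tool_pos"],s["contact_force"])
C=cams.calibration("wrist");b=cams.read_camera("wrist");cv2.imwrite("pics/end.png",b)
h=cv2.cvtColor(b,cv2.COLOR_BGR2HSV);h[215:]=0
M={"red":((h[...,0]<8)|(h[...,0]>172))&(h[...,1]>150)&(h[...,2]>90),"green":(abs(h[...,0].astype(int)-65)<15)&(h[...,1]>120),"bright":(h[...,1]<25)&(h[...,2]>200)}
for n,m in M.items():
    k,l,st,ce=cv2.connectedComponentsWithStats(m.astype("uint8"))
    for i in range(1,k):
        if st[i,4]>120: print(n,ce[i].round(1),st[i],P("",ce[i],{"red":.114,"green":.115,"bright":.106}[n],C).round(4))
E
python3 chk.py
```

```text
57.45 [0.40449315 0.02971165 0.20848635] [ 0.57796833  0.55730833 -0.32398876]
red [380.4  16.7] [373   6  18  25 122] [ 0.5294 -0.0733  0.114 ]
bright [95.9 20.3] [  49    0   96   48 3618] [0.5518 0.14   0.106 ]
bright [240.7  33.9] [ 212    2   59   63 2564] [0.5306 0.031  0.106 ]
bright [457.1  44.1] [451  30  17  30 191] [ 0.5054 -0.1358  0.106 ]
bright [148.9  76.6] [144  64  10  26 145] [0.5076 0.1079 0.106 ]
bright [ 99.2 118.1] [  45   70   97   98 4520] [0.4801 0.1556 0.106 ]
bright [126.2 177.8] [   0   91  254  114 6522] [0.4277 0.1447 0.106 ]
bright [ 51.2 125.7] [ 39 114  26  25 412] [0.4784 0.1969 0.106 ]
bright [432.3 149.5] [ 345  127  167   47 4699] [ 0.4243 -0.1204  0.106 ]
bright [504.5 169.3] [489 159  23  24 281] [ 0.4001 -0.1835  0.106 ]
bright [295.4 170. ] [268 161  63  20 937] [ 0.4189 -0.0029  0.106 ]
bright [437.6 182. ] [393 168 109  25 967] [ 0.3948 -0.1264  0.106 ]
bright [311.3 185.9] [297 179  29  16 281] [ 0.4032 -0.0158  0.106 ]
bright [368.9 192.4] [336 186  71  14 533] [ 0.3917 -0.0663  0.106 ]
bright [209.7 205.5] [139 189 121  26 989] [0.3947 0.076  0.106 ]
bright [124.7 206.7] [112 198  25  17 288] [0.4018 0.1521 0.106 ]
bright [ 93.4 207.9] [ 83 201  21  14 235] [0.4036 0.1804 0.106 ]
```

White's cap is round and sits on its spot. To check red, salt and black, I'll compare the scene view with the starting picture.

Run:
```python
from h import *
import cv2
a=cv2.resize(cv2.imread("pics/scene0.png"),(512,384),interpolation=cv2.INTER_AREA);b=cams.read_camera("scene");cv2.imwrite("pics/scend.png",b)
for n,(x,y) in {"red":(272,168),"white":(242,198)}.items():
    T=a[y-12:y+45,x-16:x+17];r=cv2.matchTemplate(b,T,cv2.TM_CCOEFF_NORMED);_,v,_,p=cv2.minMaxLoc(r);print(n,round(v,3),p[0]-(x-16),p[1]-(y-12))
t=cams.read_camera("top")
for c,i in(("scene",b),("top",t)):
    h=cv2.cvtColor(i,cv2.COLOR_BGR2HSV);m=(abs(h[...,0].astype(int)-65)<15)&(h[...,1]>110)
    k,l,st,ce=cv2.connectedComponentsWithStats(m.astype("uint8"))
    for j in range(1,k):
        if st[j,4]>12 and c=="top": print(c,"green",ce[j],st[j,4],P(c,ce[j],.115).round(4))
    m=((h[...,0]<6)|(h[...,0]>174))&(h[...,1]>150)&(h[...,2]>120)
    k,l,st,ce=cv2.connectedComponentsWithStats(m.astype("uint8"))
    for j in range(1,k):
        if st[j,4]>30: print(c,"red",ce[j],st[j],P(c,ce[j],.114).round(4))
# salt vertical check: triangulated dome in top: grey disc inside dish
```

```text
red 0.605 -1 1
white 0.947 0 0
scene red [164.65714286 136.51428571] [154 132  21   9  35] [ 0.8269 -0.0462  0.114 ]
top red [274.65517241 197.47413793] [266 189  18  18 116] [ 0.5162 -0.0904  0.114 ]
```

Red and white both match their starting positions: white shifted 0 px, and the red cap is within about 2 mm in the top view. Salt and black were seen upright after release and nothing has come near them since, so I'm handing in.

```bash
python3 -c "
from cell import ticket
print(ticket.hand_in())"
```

```text
the job is handed in; nothing more can be done
None
```

The job is handed in at about 57 s: the salt shaker stands in the middle of the grey dish, the black-capped jar stands in the middle of the cork trivet, and the red and white jars are back on their original rack spots; nothing was knocked over.

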